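# Take the bayonet filler cap off the bench air dryer

### The job

The air dryer's drying beads are due for a change: push its sprung filler cap down to the bottom, twist it anticlockwise to free it from its catch without forcing it, and lift it off. Stand the cap upright, grip upward, in the steel tray and let go of it; do not drop it, and leave the beaker, jar and tin where they are.

Things in the scene. Friction and masses are not known exactly. Their poses are not given: they have to be found in the camera images.
- cap_center (a point): Centre (half-way up, on the axis) of the loose filler cap, 69 mm tall, 60 to 130 g; z up along its axis. A grey disc, 50 mm in diameter, 8 mm thick, has its upper face 6.5 mm above this point; on it stands a black bar grip, 46 mm long along the cap's x, 12 mm thick along its y, 28 mm high. Pinch the bar across its 12 mm, finger tips on or just above the disc.
- cap_foot (a point): Centre of the cap's underside, 34.5 mm below its centre, with the cap's axes. The cap's steel stem is 22 mm in diameter and rises 33 mm from here to the disc; its lowest 5 mm carries two opposite lugs along the cap's x, 8 mm wide, 40 mm from tip to tip.
- dryer: The fixed bench air dryer: white housing 240 x 220 mm, top face 90 mm above the bench. Origin at the centre of its underside on the bench, z up, x along the 240 mm side. Its square black filler port, 60 x 60 mm, stands 39 mm proud of the top face. More than 33 N of pressing, pulling or twisting force between cap and port damages it.
- port (a point): Centre of the port's upper face, on its axis, with the dryer's axes. The 6 mm top plate has a 27 mm square hole with a slot to each side along x (14 mm wide, 44 mm over both) that let the lugs through. Locked, the cap's x lies 70 degrees clockwise from above of this x (4 degrees of play), its centre 23.5 mm above this point, the lugs pressed up under the plate by a sprung pin.
- catch_place (a point): Point under the port's plate beside a locked lug, 6 mm below the upper face. A hidden tooth here stops the lug until the cap is pushed down: by 2.5 to 17.5 mm, different every time; 1.5 mm deeper a hard floor (some 20 N per mm) stops the cap. The spring gives 6 N when locked and 0.3 N more per mm, so at most 12 N before the floor; a steep rise is the floor. Stay at it while turning.
- slot_end (a point): Outer end of the slot on the port's +x side, in the upper face. Turned 70 degrees anticlockwise from locked, the cap's x lies along the slots and it is free, from 8 degrees short of that to 6 past, where a firm stop is met. Let up there, the pin lifts the cap 6 mm above its locked height; it can then be drawn straight up and is out 11 mm above the locked height.
- tray: The fixed open steel tray, 170 x 170 mm, 22 mm high, walls and floor 3 mm thick. Origin at the centre of its underside on the bench, z up, x and y along its sides. It stands on one side of the bench and the dryer on the other, either way round.
- beaker_center (a point): Centre of a loose glass beaker, 66 mm in diameter, 90 mm tall: a bystander.
- jar_center (a point): Centre of a loose amber jar, 60 mm in diameter, 100 mm tall: a bystander.
- tin_center (a point): Centre of a loose aluminium tin, 36 mm in diameter, 25 mm tall, on top of the dryer: a bystander.
Mind the look-alikes: they are no part of the job. Leave any green look-alike of the part that bears cap_center alone.

How it is judged:
On the way:
1. the cap has been lifted clear of the port (z of cap_center in the frame of port above 0.045 m and contact force between cap and dryer below 0.1 N), for 0.1 s.
At the end, for the whole second after the job is handed in: The cap stands on its stem in the tray, grip upward, tilted less than 0.12 rad, its centre within the tray's walls (75 mm of the middle along each side) and 34 to 42 mm above the bench, at rest and released (x of cap_center in the frame of tray between -0.075 and 0.075 m and y of cap_center in the frame of tray between -0.075 and 0.075 m and z of cap_center in the frame of tray between 0.034 and 0.042 m and angle between cap_center's own z axis and vertical below 0.12 rad and linear speed of cap below 0.02 m/s); the robot touches nothing.
It fails at once if the port was forced: more than 33 N between cap and dryer (contact force between cap and dryer above 33 N).
It fails at once if the cap was dropped: moving faster than 0.6 m/s out of the fingers (linear speed of cap above 0.6 m/s and contact force between the fingers and cap below 0.05 N).
It fails at once if a bystander was moved by more than 30 mm (distance of any of beaker_center, jar_center, tin_center from where it was at the start of the episode above 0.03 m).
It also fails if it takes over 67 s, if anything falls off the work surface, if the arm or the gripper's body presses on something with over 40 N, if the wrist force passes 120 N, or if a joint passes its speed limit or range.

### The arm

A 6-joint arm with a two-finger parallel gripper is mounted at the origin on the work surface. World frame = base frame: x ahead of the robot, y to its left, z up, the work surface at z = 0. Lengths are in m, angles in rad, forces in N, time in s.
With the tool pointing down it reaches from about 0.275 to 0.775 m from the base axis. Payload 14.6 kg.
Tool frame: the origin (TCP) lies midway between the tips of the shut fingers; the grasp point (between the pads) lies 19 mm behind it; x points along the fingers, z is the direction in which the jaws open and shut, and the axes are right-handed (so a half turn about x gives the same grasp; the last joint's range is limited). The gripper opens to 85 mm and grips with 20 to 120 N. Pads are 22 mm wide; open, the fingers measure 114 mm over their backs; the gripper's body (76 mm by 85 mm) begins 54 mm behind the grasp point. The pads swing forward as they close: fully open they stand 13 mm farther back than shut.
Start: joints at [-0.155, 0.263, -0.048, 1.259, 0, 1.415], TCP at [0.525, -0, 0.231] pointing down, gripper open.
Joint ranges: [-2.65, 2.65], [-0.89, 1.7], [-1.18, 1.37], [-2.13, 2.11], [-1.35, 1.29], [-3.14, 3.14]. Speed limits (rad/s): [1.89, 1.89, 2.57, 2.79, 3.14, 3.14].

### API

Orientations are given as a unit quaternion [w, x, y, z].
In Python, from workcell import arm gives the robot as it stands.
- The arm moves only by the tool step_arm, never from a script. Its argument "steps" is a list of rows, each a list of 6 numbers: the shift along the tool's x, y, z in units of 50 cm (1.0 is 50 cm), then the turn, a rotation vector about the tool's x, y, z in units of pi/4 rad (1.0 is pi/4 rad). A call has 1 to 8 rows; each row is the pose to reach, as a shift and turn from the pose commanded when the call began, along the tool's axes at that moment; what a row does not reach only later rows make up. A row lasts 1/12 s, in which the tool goes at most 41.7 mm and 7.16 degrees, less where a joint would pass 70% of its speed; a pose out of reach is approached as far as the arm can. A call with a number of a shift or a turn outside -1 to 1 is refused whole. A call with a gripper value outside its range is refused whole. "hand" is the closure, from -1 (fully open) to 1 (shut), set as the call begins (left out, the last holds). The fingers move at their own pace and stop on an object; "newtons" is the grip in N (left out, the last holds). Time passes only in rows, so rows that repeat a pose let the fingers close. It gives the time, the measured TCP pose, the force and the opening at its end, in the units of the state.
- arm.get_obs(): the state, without advancing time (a new reading comes with each control period).
- arm.snapshot(name): name is "scene" or "side" or "wrist"; returns a dict with "img" (480x640x3 uint8, red, green, blue), "range_z" (480x640 float32, m along the optical axis (not along the pixel's ray), 0 where there is no reading), "mtx" (3x3 intrinsics, pixels), "rvec" (rotation vector, rad) and "tvec" (3), from world to camera coordinates, as OpenCV has them. Camera axes: x right, y down, z forward; pixel columns grow to the right and rows downward; lengths in m; the calibration is good to about 2 mm. A picture is of the moment at which its call begins.
- arm.close_job(): hands the job in, once; it reports no verdict.
Trained networks look in a picture, given as the dict that the camera call returned (one of the last four; its "shot" number tells which), for a name from the list of things; names that differ only in an ending like _2 or _b are one class to them, and where a whole thing is asked for, a point or a joint stands for the part that bears it (a point fixed in the world has none). Each returns a list of dicts, best first, with "confidence" (0 to 1); they miss things now and then, are a little off and sometimes report something else, mostly with a low value. They report only what shows in the picture. A call takes as long as a camera call. They do not tell look-alikes from the thing itself.
- arm.find_in(name, picture): "centre" ([x, y, z] in m, in the coordinates of the camera as it stood for that picture, good to about 4 mm: the middle of the surface that is visible of it).
- arm.cut_out(name, picture): "region" (480x640 bool, what is visible of it).
- arm.place_of(name, picture): "centre" ([x, y, z] in m, in the coordinates of the camera as it stood for that picture, good to about 4 mm: a listed point, or the origin of a listed thing).
The state is a dict: "t": time; "joints": joint angles; "qd": joint speeds; "effort": joint torques, N m; "eef_pos": TCP position; "orientation": TCP orientation; "wrist_force": force on the tool from outside, world axes, zero at the start; "ft_torque": the same for the moment, N m; "width": finger opening in m.
Only numpy, scipy, OpenCV 4.12 (cv2) and the standard library are available. Lean on these libraries where they do the work, as an engineer would, in place of code of your own. Each camera call takes 0.05 s, during which the arm holds its last target. There are 200 camera calls.

## Working session

There is one attempt and no reset: what is moved stays moved. The work goes in short steps, Python scripts to look and compute and a tool call to move; the robot and the scene stay as the last step left them, time stands still between calls to the robot, and variables do not carry over. Pictures are saved under pics/ and viewed, about 8 in all and at most 12, crops included, and the job is handed in when it is done.

Besides the shell and the picture viewer there is one more tool, called after "Request:" as a command line: name --pt "numbers of a row" for each row, then --argument value for the rest. step_arm: Moves the arm, as the interface text tells. Shifts and turns lie within -1 to 1; 1 stands for 50 cm of shift or pi/4 rad of turn. Its arguments: {"type":"object","properties":{"steps":{"type":"array","items":{"type":"array","items":{"type":"number","minimum":-1,"maximum":1}}},"hand":{"type":"number"},"newtons":{"type":"number"}},"required":["steps"]}

```bash
ls; mkdir -p pics
cat > h.py <<'E'
import numpy as np, cv2, pickle
from scipy.spatial.transform import Rotation as R
from workcell import arm
def cam2w(p,c):
    return cv2.Rodrigues(np.array(p['rvec'],float))[0].T@(np.array(c,float)-np.array(p['tvec'],float).ravel())
def w2px(p,w):
    return cv2.projectPoints(np.array([w],float),np.array(p['rvec'],float),np.array(p['tvec'],float),np.array(p['mtx'],float),None)[0].ravel()
def cloud(p):
    z=p['range_z'];v,u=np.mgrid[:480,:640];K=np.array(p['mtx'])
    c=np.stack([(u-K[0,2])/K[0,0]*z,(v-K[1,2])/K[1,1]*z,z],-1)
    w=(c-np.array(p['tvec']).ravel())@cv2.Rodrigues(np.array(p['rvec'],float))[0]
    w[z==0]=np.nan
    return w
def save(p,n): cv2.imwrite('pics/'+n,cv2.cvtColor(p['img'],cv2.COLOR_RGB2BGR))
E
python3 - <<'E'
from h import *
print(arm.get_obs())
for c in ['scene','side']:
    p=arm.snapshot(c);save(p,c+'1.png')
    print(c,'campos',cam2w(p,[0,0,0]))
    for n in ['cap_center','port','dryer','tray','slot_end','catch_place','beaker_center','jar_center','tin_center']:
        for d in arm.place_of(n,p)[:3]:
            w=cam2w(p,d['centre']);print(n,round(d['confidence'],2),w.round(3),w2px(p,w).round())
E
```

```text
pics
{'t': 0.0, 'joints': array([-1.55297534e-01,  2.63500501e-01, -4.89425824e-02,  1.25940319e+00,
       -1.89986837e-05,  1.41547899e+00]), 'qd': array([0.00158999, 0.00129911, 0.00169266, 0.00191461, 0.0009699 ,
       0.00064162]), 'effort': array([ 6.28219332e-04, -6.37613010e+01,  3.84567368e+01,  1.37825581e-02,
        8.02127857e-07, -5.80562346e-05]), 'eef_pos': array([5.24718428e-01, 3.46639258e-05, 2.30834653e-01]), 'orientation': array([7.06738900e-01, 4.37780891e-05, 7.07474468e-01, 5.77907288e-05]), 'wrist_force': array([-0.07215309, -0.14177209, -0.78059297]), 'ft_torque': array([-0.06572247, -0.00852618,  0.01975733]), 'width': 0.08532983249499343}
scene campos [ 1.0037881  -0.59772361  0.8205574 ]
cap_center 0.96 [ 0.32  -0.239  0.037] [209. 261.]
cap_center 0.82 [ 0.398 -0.426  0.034] [156. 334.]
cap_center 0.71 [ 0.495 -0.228  0.152] [261. 263.]
port 0.61 [ 0.494 -0.227  0.128] [262. 271.]
dryer 0.7 [ 0.52  -0.235  0.004] [273. 319.]
tray 0.73 [0.544 0.189 0.002] [404. 225.]
slot_end 0.6 [ 0.518 -0.233  0.124] [268. 280.]
catch_place 0.64 [ 0.501 -0.241  0.12 ] 
[... 338 characters left out ...]
 -0.228  0.153] [341. 284.]
cap_center 0.67 [ 0.396 -0.421  0.038] [364. 422.]
cap_center 0.65 [ 0.319 -0.247  0.038] [270. 373.]
port 0.88 [ 0.495 -0.223  0.131] [341. 290.]
dryer 0.95 [ 0.521 -0.236  0.   ] [352. 334.]
dryer 0.32 [0.546 0.188 0.003] [258. 229.]
dryer 0.18 [ 0.495 -0.224  0.132] [341. 289.]
tray 0.6 [0.546 0.193 0.003] [257. 228.]
tray 0.25 [ 0.521 -0.234 -0.   ] [351. 334.]
slot_end 0.61 [ 0.516 -0.233  0.134] [353. 287.]
catch_place 0.72 [ 0.498 -0.242  0.125] [348. 297.]
beaker_center 0.83 [0.778 0.139 0.045] [340. 197.]
jar_center 0.85 [ 0.766 -0.083  0.049] [392. 238.]
tin_center 0.88 [ 0.613 -0.233  0.103] [389. 279.]
tin_center 0.66 [ 0.494 -0.227  0.132] [342. 291.]
```

Run:
```python
from h import *
p=arm.snapshot('scene');w=cloud(p)
q=arm.snapshot('side');w2=cloud(q)
# composite: full scene, plus crop
a=p['img'];b=cv2.resize(q['img'][220:360,250:440],None,fx=4,fy=4,interpolation=cv2.INTER_CUBIC)
save(p,'s_full.png');save({'img':b},'side_crop.png')
# heights in the cap region
for W,I in((w,p['img']),(w2,q['img'])):
    x,y,z=W[...,0],W[...,1],W[...,2]
    m=(abs(x-.495)<.045)&(abs(y+.227)<.045)&(z>.17)&(z<.2)
    P=W[m];print('bar',len(P),P.mean(0).round(4),P.max(0))
    top=P[P[:,2]>np.percentile(P[:,2],95)-.004]
    r=cv2.minAreaRect(top[:,:2].astype(np.float32)*1000);print('bartop',len(top),r,top[:,2].mean())
    m=(abs(x-.495)<.06)&(abs(y+.227)<.06)&(z>.12)&(z<.137);P=W[m]
    print('port',len(P),cv2.minAreaRect(P[:,:2].astype(np.float32)*1000),np.median(P[:,2]))
    m=(abs(x-.495)<.06)&(abs(y+.227)<.06)&(z>.15)&(z<.165);P=W[m]
    print('disc',len(P),cv2.minAreaRect(P[:,:2].astype(np.float32)*1000),np.median(P[:,2]))
    m=(abs(x-.52)<.16)&(abs(y+.235)<.16)&(z>.084)&(z<.096);P=W[m]
    print('housing',len(P),cv2.minAreaRect(P[:,:2].astype(np.float32)*1000),np.median(P[:,2]))
    m=(abs(x-.545)<.13)&(abs(y-.19)<.13)&(z>.015)&(z<.027);P=W[m]
    print('tray',len(P),cv2.minAreaRect(P[:,:2].astype(np.float32)*1000),np.median(P[:,2]))
```

```text
bar 237 [ 0.4971 -0.2301  0.1818] [ 0.5034161  -0.20493273  0.18873073]
bartop 123 ((495.07421875, -227.637451171875), (11.87369155883789, 46.02482604980469), 5.708669662475586) 0.1861090171082647
port 536 ((494.7831115722656, -227.3941650390625), (60.96750259399414, 61.505653381347656), 76.50245666503906) 0.12794449384326873
disc 271 ((500.6526794433594, -231.10720825195312), (48.35660171508789, 36.156070709228516), 60.41453170776367) 0.15823322977435156
housing 9330 ((523.1242065429688, -233.6953887939453), (221.18019104003906, 243.34930419921875), 77.47834777832031) 0.08929052997664037
tray 496 ((544.1311645507812, 188.3072509765625), (172.34982299804688, 176.48446655273438), 11.31737232208252) 0.019397254583621827
bar 263 [ 0.4898 -0.2313  0.1823] [ 0.50050865 -0.20557591  0.19075178]
bartop 125 ((492.6685791015625, -228.8253631591797), (14.426847457885742, 46.209293365478516), 6.783198833465576) 0.18768535084442917
port 577 ((492.74542236328125, -227.66610717773438), (64.5064468383789, 62.165809631347656), 77.739013671875) 0.12952567613104085
disc 268 ((486.5967712402344, -233.6962127685547), (36.416507720947266, 48.86543273925781), 44.204071044921875) 0.15999993449718575
housing 8333 ((520.2598266601562, -234.28643798828125), (223.54051208496094, 243.3837890625), 77.33502960205078) 0.09103349707077274
tray 628 ((542.4353637695312, 188.03240966796875), (174.8082733154297, 175.5696258544922), 11.284647941589355) 0.020398906758043747
```

View pics/s_full.png

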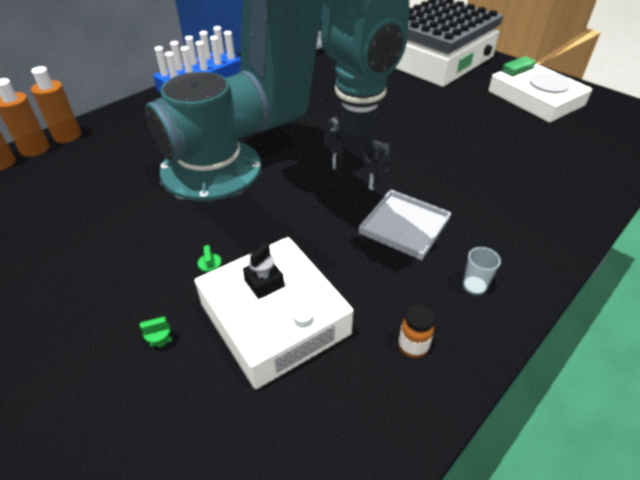

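View pics/side_crop.png

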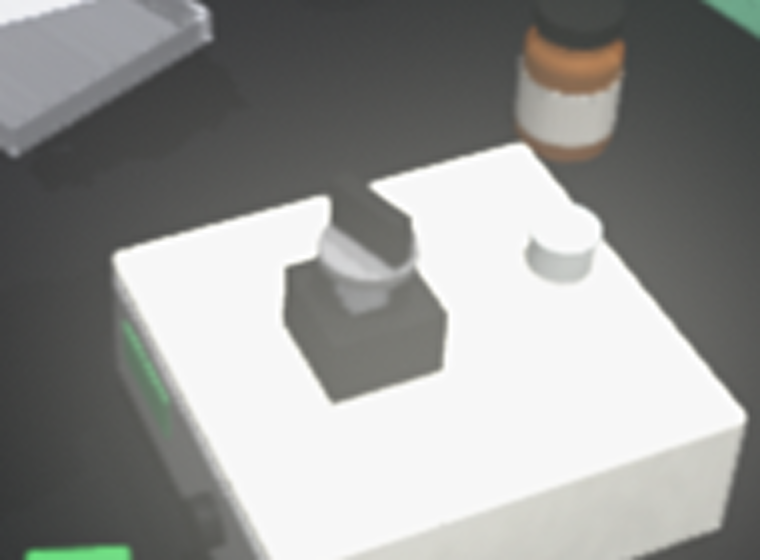

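The real cap is at scene pixel (261,263): grey disc, black bar, sitting in the port. The two green pieces at (209,261) and (156,334) are look-alikes. The side crop confirms this, and its bar direction of about -83° matches dryer x (-12.5°) minus 70°. I'll move above it.

Request:
step_arm --pt "-0.06 -0.456 -0.062 -0.167 0 0" --pt "-0.06 -0.456 -0.062 -0.167 0 0" --pt "-0.06 -0.456 -0.062 -0.167 0 0" --pt "-0.06 -0.456 -0.062 -0.167 0 0" --pt "-0.06 -0.456 -0.062 -0.167 0 0" --pt "-0.06 -0.456 -0.062 -0.167 0 0" --pt "-0.06 -0.456 -0.062 -0.167 0 0" --pt "-0.06 -0.456 -0.062 -0.167 0 0" --hand -1

```text
t: 1.77
eef_pos: [0.4937, -0.2293, 0.2612]
orientation: [0.706, -0.045, 0.706, 0.045]
wrist_force: [0.0, 1.2, 0.5]
width: 0.0856
```

Run:
```python
from h import *
o=arm.get_obs();print(o['t'],o['joints'].round(3),o['eef_pos'],o['orientation'],o['wrist_force'],o['ft_torque'],o['width'])
p=arm.snapshot('wrist');save(p,'w1.png');W=cloud(p)
print('cam',cam2w(p,[0,0,0]))
x,y,z=W[...,0],W[...,1],W[...,2]
near=(abs(x-.495)<.05)&(abs(y+.227)<.05)
print('counts',np.histogram(z[near],bins=np.arange(.08,.2,.01)))
for n,lo,hi in(('bar',.182,.193),('disc',.154,.165),('port',.123,.135)):
    P=W[near&(z>lo)&(z<hi)]
    if len(P)>20: print(n,len(P),cv2.minAreaRect(P[:,:2].astype(np.float32)*1000),np.median(P[:,2]))
for n in ['cap_center','port']:
    for d in arm.place_of(n,p)[:2]:
        w=cam2w(p,d['centre']);print(n,round(d['confidence'],2),w.round(4))
```

```text
1.7667 [-0.585  0.29   0.071  1.352  0.     0.858] [ 0.493715   -0.22928913  0.26115705] [ 0.70562937 -0.04536235  0.70566424  0.04546891] [0.0409141  1.21102604 0.46512384] [0.02652408 0.04038856 0.0157546 ] 0.0856015202895031
cam [ 0.48419471 -0.15187207  0.40401838]
counts (array([2257, 4084,  133,  135, 2016,  282,    0, 2302,  335,   68, 1317]), array([0.08, 0.09, 0.1 , 0.11, 0.12, 0.13, 0.14, 0.15, 0.16, 0.17, 0.18,
       0.19]))
bar 1307 ((493.77630615234375, -227.8464813232422), (11.65823745727539, 46.130027770996094), 6.989528179168701) 0.18708800557331215
disc 2586 ((493.4708251953125, -227.075439453125), (49.179786682128906, 47.8541374206543), 7.961130142211914) 0.15923219642041897
port 2256 ((493.8052978515625, -227.87149047851562), (60.587791442871094, 60.18333053588867), 77.41471862792969) 0.12924131445789594
cap_center 0.91 [ 0.4958 -0.2258  0.1575]
cap_center 0.9 [ 0.3935 -0.4219  0.0285]
```

Request:
step_arm --pt "0.05 0.003 0 0.007 0 0" --pt "0.1 0.003 0 0.007 0 0" --pt "0.14 0.003 0 0.007 0 0" --pt "0.17 0.003 0 0.007 0 0" --pt "0.19 0.003 0 0.007 0 0" --pt "0.196 0.003 0 0.007 0 0" --pt "0.196 0.003 0 0.007 0 0"

```text
t: 2.5
eef_pos: [0.4937, -0.2253, 0.1629]
orientation: [0.705, -0.045, 0.706, 0.045]
wrist_force: [-0.5, 0.6, 0.2]
width: 0.0853
```

Request:
step_arm --pt "0 0 0 0 0 0" --pt "0 0 0 0 0 0" --pt "0 0 0 0 0 0" --pt "0 0 0 0 0 0" --pt "0 0 0 0 0 0" --pt "0 0 0 0 0 0" --pt "0 0 0 0 0 0" --pt "0 0 0 0 0 0" --hand 1 --newtons 60

```text
t: 3.17
eef_pos: [0.4938, -0.2266, 0.1635]
orientation: [0.706, -0.044, 0.706, 0.044]
wrist_force: [-1.7, 0.5, 3.5]
width: 0.0109
```

```bash
cat > o.py <<'E'
from h import *
o=arm.get_obs();r=R.from_quat(np.roll(o['orientation'],-1)).as_matrix()
print('t',o['t'],'pos',o['eef_pos'].round(4),'yaw',np.degrees(np.arctan2(r[1,2],r[0,2])).round(2),'F',o['wrist_force'].round(2),'M',o['ft_torque'].round(3),'w',round(o['width'],4))
print('toolx',r[:,0].round(4),'j6',o['joints'][5].round(3))
E
python3 o.py
```

```text
t 3.1667 pos [ 0.4938 -0.2266  0.1635] yaw 7.19 F [-1.74  0.51  3.47] M [0.079 0.292 0.031] w 0.0109
toolx [ 3.e-04 -2.e-04 -1.e+00] j6 0.865
```

Request:
step_arm --pt "0.001 0 0 0 0 0" --pt "0.002 0 0 0 0 0" --pt "0.003 0 0 0 0 0" --pt "0.004 0 0 0 0 0" --pt "0.005 0 0 0 0 0" --pt "0.006 0 0 0 0 0" --pt "0.006 0 0 0 0 0" --pt "0.006 0 0 0 0 0"

```text
t: 3.83
eef_pos: [0.4939, -0.2266, 0.1603]
orientation: [0.706, -0.044, 0.706, 0.044]
wrist_force: [-1.6, -0.0, 5.2]
width: 0.0106
```

```bash
python3 o.py
```

```text
t 3.8333 pos [ 0.4939 -0.2266  0.1603] yaw 7.2 F [-1.64 -0.05  5.2 ] M [-0.008  0.289  0.056] w 0.0106
toolx [ 1.e-04 -2.e-04 -1.e+00] j6 0.865
```

Request:
step_arm --pt "0.001 0 0 0 0 0" --pt "0.002 0 0 0 0 0" --pt "0.002 0 0 0 0 0" --pt "0.002 0 0 0 0 0"

```text
t: 4.17
eef_pos: [0.4939, -0.2266, 0.1593]
orientation: [0.706, -0.044, 0.706, 0.044]
wrist_force: [-1.2, 0.5, 5.4]
width: 0.0112
```

Request:
step_arm --pt "0.001 0 0 0 0 0" --pt "0.002 0 0 0 0 0" --pt "0.002 0 0 0 0 0" --pt "0.002 0 0 0 0 0"

```text
t: 4.5
eef_pos: [0.4938, -0.2266, 0.1583]
orientation: [0.706, -0.044, 0.706, 0.044]
wrist_force: [-1.8, -0.0, 5.3]
width: 0.0107
```

Request:
step_arm --pt "0.001 0 0 0 0 0" --pt "0.002 0 0 0 0 0" --pt "0.002 0 0 0 0 0" --pt "0.002 0 0 0 0 0"

```text
t: 4.83
eef_pos: [0.4938, -0.2266, 0.1573]
orientation: [0.706, -0.044, 0.706, 0.044]
wrist_force: [-0.6, -0.3, 6.0]
width: 0.0107
```

Request:
step_arm --pt "0.001 0 0 0 0 0" --pt "0.002 0 0 0 0 0" --pt "0.002 0 0 0 0 0" --pt "0.002 0 0 0 0 0"

```text
t: 5.17
eef_pos: [0.4939, -0.2266, 0.1564]
orientation: [0.706, -0.044, 0.706, 0.044]
wrist_force: [-1.8, 0.6, 6.7]
width: 0.0108
```

Request:
step_arm --pt "0.001 0 0 0 0 0" --pt "0.002 0 0 0 0 0" --pt "0.002 0 0 0 0 0" --pt "0.002 0 0 0 0 0"

```text
t: 5.5
eef_pos: [0.4939, -0.2266, 0.1554]
orientation: [0.706, -0.044, 0.706, 0.044]
wrist_force: [-1.1, 0.3, 6.7]
width: 0.0108
```

Request:
step_arm --pt "0.001 0 0 0 0 0" --pt "0.002 0 0 0 0 0" --pt "0.002 0 0 0 0 0" --pt "0.002 0 0 0 0 0"

```text
t: 5.83
eef_pos: [0.4939, -0.2266, 0.1547]
orientation: [0.706, -0.045, 0.706, 0.044]
wrist_force: [-2.2, -0.4, 10.1]
width: 0.011
```

Request:
step_arm --pt "0.001 0 0 0 0 0" --pt "0.001 0 0 0 0 0" --pt "0.001 0 0 0 0 0" --pt "0.001 0 0 0 0 0"

```text
t: 6.17
eef_pos: [0.4939, -0.2267, 0.1545]
orientation: [0.706, -0.045, 0.705, 0.044]
wrist_force: [-3.8, 1.5, 15.3]
width: 0.0109
```

Request:
step_arm --pt "0 0 0 -0.03 0 0" --pt "0 0 0 -0.06 0 0" --pt "0 0 0 -0.09 0 0" --pt "0 0 0 -0.12 0 0" --pt "0 0 0 -0.15 0 0" --pt "0 0 0 -0.18 0 0" --pt "0 0 0 -0.18 0 0"

```text
t: 6.75
eef_pos: [0.4943, -0.2268, 0.1546]
orientation: [0.701, -0.095, 0.7, 0.094]
wrist_force: [-1.9, 0.5, 14.0]
width: 0.0108
```

```bash
python3 o.py
```

```text
t 6.75 pos [ 0.4943 -0.2268  0.1546] yaw 15.38 F [-1.94  0.53 14.04] M [ 0.175  0.375 -0.007] w 0.0108
toolx [ 0.0015 -0.001  -1.    ] j6 0.722
```

Request:
step_arm --pt "0 0 0 -0.05 0 0" --pt "0 0 0 -0.1 0 0" --pt "0 0 0 -0.15 0 0" --pt "0 0 0 -0.2 0 0" --pt "0 0 0 -0.25 0 0" --pt "0 0 0 -0.3 0 0" --pt "0 0 0 -0.3 0 0"

```text
t: 7.33
eef_pos: [0.4945, -0.2268, 0.1546]
orientation: [0.685, -0.177, 0.684, 0.176]
wrist_force: [-0.1, 1.2, 12.1]
width: 0.0109
```

```bash
python3 o.py
```

```text
t 7.3333 pos [ 0.4945 -0.2268  0.1546] yaw 28.95 F [-0.15  1.2  12.12] M [0.136 0.079 0.059] w 0.0109
toolx [ 1.8e-03 -9.0e-04 -1.0e+00] j6 0.486
```

Request:
step_arm --pt "0.0004 0 0 -0.06 0 0" --pt "0.0004 0 0 -0.13 0 0" --pt "0.0004 0 0 -0.2 0 0" --pt "0.0004 0 0 -0.27 0 0" --pt "0.0004 0 0 -0.34 0 0" --pt "0.0004 0 0 -0.41 0 0" --pt "0.0004 0 0 -0.48 0 0" --pt "0.0004 0 0 -0.54 0 0"

```text
t: 8.0
eef_pos: [0.4946, -0.2269, 0.1545]
orientation: [0.633, -0.318, 0.632, 0.316]
wrist_force: [-0.6, 0.4, 14.5]
width: 0.0109
```

```bash
python3 o.py
```

```text
t 8.0 pos [ 0.4946 -0.2269  0.1545] yaw 53.27 F [-0.57  0.42 14.52] M [ 0.189 -0.059 -0.076] w 0.0109
toolx [ 0.0023 -0.0011 -1.    ] j6 0.061
```

Request:
step_arm --pt "0 0 0 -0.07 0 0" --pt "0 0 0 -0.15 0 0" --pt "0 0 0 -0.23 0 0" --pt "0 0 0 -0.31 0 0" --pt "0 0 0 -0.39 0 0" --pt "0 0 0 -0.46 0 0" --pt "0 0 0 -0.51 0 0" --pt "0 0 0 -0.51 0 0"

```text
t: 8.67
eef_pos: [0.4944, -0.227, 0.1545]
orientation: [0.557, -0.437, 0.556, 0.436]
wrist_force: [-2.4, -0.7, 14.8]
width: 0.0111
```

```bash
python3 o.py
```

```text
t 8.6667 pos [ 0.4944 -0.227   0.1545] yaw 76.2 F [-2.37 -0.67 14.82] M [-0.061  0.452  0.058] w 0.0111
toolx [ 0.0018 -0.0014 -1.    ] j6 -0.339
```

Request:
step_arm --pt "-0.004 0 0 -0.02 0 0" --pt "-0.008 0 0 -0.02 0 0" --pt "-0.012 0 0 -0.02 0 0" --pt "-0.016 0 0 -0.02 0 0" --pt "-0.019 0 0 -0.02 0 0" --pt "-0.022 0 0 -0.02 0 0" --pt "-0.022 0 0 -0.02 0 0"

```text
t: 9.25
eef_pos: [0.4941, -0.2268, 0.1649]
orientation: [0.554, -0.44, 0.554, 0.44]
wrist_force: [1.6, -2.0, 4.0]
width: 0.0106
```

```bash
python3 o.py
```

```text
t 9.25 pos [ 0.4941 -0.2268  0.1649] yaw 76.95 F [ 1.57 -2.04  4.  ] M [-0.585 -0.406 -0.005] w 0.0106
toolx [ 7.e-04 -5.e-04 -1.e+00] j6 -0.352
```

Request:
step_arm --pt "-0.002 0 0 0 0 0" --pt "-0.004 0 0 0 0 0" --pt "-0.006 0 0 0 0 0" --pt "-0.008 0 0 0 0 0" --pt "-0.01 0 0 0 0 0" --pt "-0.01 0 0 0 0 0"

```text
t: 9.75
eef_pos: [0.4936, -0.2263, 0.1695]
orientation: [0.554, -0.44, 0.554, 0.44]
wrist_force: [0.8, -0.2, 2.1]
width: 0.0106
```

```bash
python3 o.py
```

```text
t 9.75 pos [ 0.4936 -0.2263  0.1695] yaw 76.96 F [ 0.78 -0.21  2.07] M [-0.21  -0.32  -0.032] w 0.0106
toolx [-5.e-04  4.e-04 -1.e+00] j6 -0.352
```

Free. Drawing it out: 8 mm slowly, then well clear.

Request:
step_arm --pt "-0.003 0 0 0 0 0" --pt "-0.006 0 0 0 0 0" --pt "-0.009 0 0 0 0 0" --pt "-0.012 0 0 0 0 0" --pt "-0.015 0 0 0 0 0" --pt "-0.018 0 0 0 0 0" --pt "-0.018 0 0 0 0 0"

```text
t: 10.33
eef_pos: [0.4939, -0.2266, 0.1789]
orientation: [0.554, -0.44, 0.554, 0.44]
wrist_force: [0.0, 1.0, -0.5]
width: 0.0108
```

```bash
python3 o.py
```

```text
t 10.3333 pos [ 0.4939 -0.2266  0.1789] yaw 76.95 F [ 0.05  0.96 -0.5 ] M [-0.013  0.032 -0.026] w 0.0108
toolx [ 2.e-04 -2.e-04 -1.e+00] j6 -0.352
```

Request:
step_arm --pt "-0.02 0 0 0 0 0" --pt "-0.05 0 0 0 0 0" --pt "-0.09 0 0 0 0 0" --pt "-0.13 0 0 0 0 0" --pt "-0.16 0 0 0 0 0" --pt "-0.17 0 0 0 0 0" --pt "-0.17 0 0 0 0 0" --pt "-0.17 0 0 0 0 0"

```text
t: 11.0
eef_pos: [0.4937, -0.2265, 0.2628]
orientation: [0.554, -0.44, 0.554, 0.44]
wrist_force: [-0.0, 0.9, -1.5]
width: 0.011
```

```bash
python3 o.py
python3 - <<'E'
from h import *
p=arm.snapshot('side');save({'img':cv2.resize(p['img'][150:350,200:460],None,fx=3,fy=3)},'lift.png')
W=cloud(p);x,y,z=W[...,0],W[...,1],W[...,2]
m=(abs(x-.494)<.035)&(abs(y+.227)<.035)&(z>.15);print('zmin',np.nanmin(z[m]))
E
```

```text
t 11.0 pos [ 0.4937 -0.2265  0.2628] yaw 76.95 F [-0.05  0.92 -1.48] M [ 0.061 -0.018 -0.006] w 0.011
toolx [-5.e-04  3.e-04 -1.e+00] j6 -0.352
zmin 0.21720450820305695
```

View pics/lift.png

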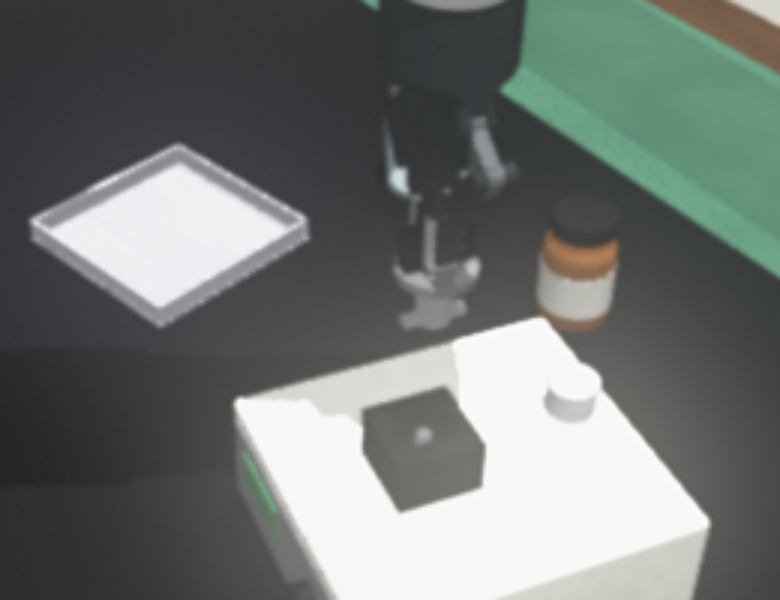

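Request:
step_arm --pt "0 0.004 0.03 0 0 0" --pt "0 0.01 0.09 0 0 0" --pt "0 0.017 0.16 0 0 0" --pt "0 0.025 0.23 0 0 0" --pt "0 0.032 0.3 0 0 0" --pt "0 0.039 0.36 0 0 0" --pt "0 0.044 0.41 0 0 0" --pt "0 0.045 0.42 0 0 0"

```text
t: 11.72
eef_pos: [0.5189, -0.0135, 0.2626]
orientation: [0.553, -0.44, 0.553, 0.441]
wrist_force: [0.7, -0.3, -0.8]
width: 0.0108
```

Request:
step_arm --pt "0 0.004 0.04 0 0 0" --pt "0 0.011 0.1 0 0 0" --pt "0 0.018 0.17 0 0 0" --pt "0 0.026 0.24 0 0 0" --pt "0 0.034 0.32 0 0 0" --pt "0 0.041 0.38 0 0 0" --pt "0 0.044 0.411 0 0 0" --pt "0 0.044 0.411 0 0 0"

```text
t: 12.38
eef_pos: [0.5441, 0.1909, 0.2621]
orientation: [0.552, -0.44, 0.553, 0.441]
wrist_force: [-0.2, -0.7, -1.1]
width: 0.0103
```

```bash
python3 o.py
python3 - <<'E'
from h import *
for c in('scene','side'):
    p=arm.snapshot(c)
    for d in arm.place_of('cap_foot',p)[:2]: print(d['confidence'],cam2w(p,d['centre']).round(4))
E
```

```text
t 12.3833 pos [0.5441 0.1909 0.2621] yaw 77.12 F [-0.19 -0.73 -1.1 ] M [-0.024 -0.001  0.056] w 0.0103
toolx [-1.8e-03  1.0e-04 -1.0e+00] j6 0.421
0.85 [ 0.3978 -0.425  -0.0009]
0.8 [ 0.3179 -0.2406 -0.0008]
0.89 [0.5452 0.1856 0.222 ]
0.85 [ 0.3231 -0.2422 -0.0019]
```

Request:
step_arm --pt "0.03 0 0 0 0 0" --pt "0.09 0 0 0 0 0" --pt "0.16 0 0 0 0 0" --pt "0.23 0 0 0 0 0" --pt "0.3 0 0 0 0 0" --pt "0.35 0 0 0 0 0" --pt "0.38 0 0 0 0 0" --pt "0.4 0 0 0 0 0"

```text
t: 13.25
eef_pos: [0.5433, 0.1869, 0.0617]
orientation: [0.553, -0.439, 0.555, 0.44]
wrist_force: [0.1, -0.5, -0.9]
width: 0.0106
```

Request:
step_arm --pt "0.003 0 0 0 0 0" --pt "0.006 0 0 0 0 0" --pt "0.009 0 0 0 0 0" --pt "0.012 0 0 0 0 0" --pt "0.015 0 0 0 0 0" --pt "0.018 0 0 0 0 0" --pt "0.018 0 0 0 0 0" --pt "0.018 0 0 0 0 0"

```text
t: 13.92
eef_pos: [0.5443, 0.1883, 0.0547]
orientation: [0.554, -0.44, 0.554, 0.44]
wrist_force: [-0.2, -0.4, -1.8]
width: 0.0107
```

```bash
python3 o.py
```

```text
t 13.9167 pos [0.5443 0.1883 0.0547] yaw 76.95 F [-0.24 -0.44 -1.83] M [ 0.027 -0.002 -0.036] w 0.0107
toolx [ 1.e-04  0.e+00 -1.e+00] j6 0.419
```

Lowering about 5.5 mm, then creeping until contact.

Request:
step_arm --pt "0.002 0 0 0 0 0" --pt "0.004 0 0 0 0 0" --pt "0.006 0 0 0 0 0" --pt "0.008 0 0 0 0 0" --pt "0.01 0 0 0 0 0" --pt "0.011 0 0 0 0 0" --pt "0.011 0 0 0 0 0" --pt "0.011 0 0 0 0 0"

```text
t: 14.58
eef_pos: [0.5443, 0.1883, 0.049]
orientation: [0.554, -0.44, 0.554, 0.44]
wrist_force: [0.6, 0.1, -1.0]
width: 0.0109
```

Request:
step_arm --pt "0.001 0 0 0 0 0" --pt "0.002 0 0 0 0 0" --pt "0.002 0 0 0 0 0" --pt "0.002 0 0 0 0 0"

```text
t: 14.92
eef_pos: [0.5444, 0.1883, 0.0486]
orientation: [0.554, -0.44, 0.553, 0.44]
wrist_force: [-2.5, 0.3, 8.0]
width: 0.0108
```

Request:
step_arm --pt "-0.001 0 0 0 0 0" --pt "-0.001 0 0 0 0 0" --pt "-0.001 0 0 0 0 0"

```text
t: 15.17
eef_pos: [0.5444, 0.1883, 0.0487]
orientation: [0.554, -0.44, 0.553, 0.44]
wrist_force: [-0.2, 0.1, 1.5]
width: 0.0109
```

Request:
step_arm --pt "0 0 0 0 0 0" --pt "0 0 0 0 0 0" --pt "0 0 0 0 0 0" --pt "0 0 0 0 0 0" --pt "0 0 0 0 0 0" --pt "0 0 0 0 0 0" --pt "0 0 0 0 0 0" --pt "0 0 0 0 0 0" --hand -1

```text
t: 15.83
eef_pos: [0.5443, 0.1883, 0.0486]
orientation: [0.554, -0.44, 0.554, 0.44]
wrist_force: [0.1, -0.6, 0.3]
width: 0.0856
```

Request:
step_arm --pt "-0.01 0 0 0 0 0" --pt "-0.04 0 0 0 0 0" --pt "-0.09 0 0 0 0 0" --pt "-0.15 0 0 0 0 0" --pt "-0.22 0 0 0 0 0" --pt "-0.28 0 0 0 0 0" --pt "-0.3 0 0 0 0 0" --pt "-0.3 0 0 0 0 0"

```text
t: 16.5
eef_pos: [0.5454, 0.1885, 0.2019]
orientation: [0.555, -0.441, 0.552, 0.439]
wrist_force: [0.7, -0.2, 0.1]
width: 0.0856
```

```bash
python3 o.py
python3 - <<'E'
from h import *
p=arm.snapshot('side');save({'img':cv2.resize(p['img'][130:330,180:440],None,fx=3,fy=3)},'end.png')
for q in (p,arm.snapshot('wrist'),arm.snapshot('scene')):
  for n in('cap_center','tin_center','beaker_center','jar_center'):
    for d in arm.place_of(n,q)[:3]: 
        if d['confidence']>.5: print(n,round(d['confidence'],2),cam2w(q,d['centre']).round(3))
  W=cloud(q);x,y,z=W[...,0],W[...,1],W[...,2]
  P=W[(abs(x-.544)<.04)&(abs(y-.188)<.04)&(z>.062)&(z<.085)]
  if len(P)>9: print('bar top',np.percentile(P[:,2],95),P.mean(0).round(4))
E
```

```text
t 16.5 pos [0.5454 0.1885 0.2019] yaw 76.95 F [ 0.74 -0.21  0.09] M [ 0.011  0.05  -0.022] w 0.0856
toolx [ 4.8e-03  9.0e-04 -1.0e+00] j6 0.419
cap_center 0.8 [ 0.32  -0.246  0.038]
cap_center 0.75 [0.542 0.188 0.039]
cap_center 0.69 [ 0.394 -0.421  0.036]
tin_center 0.75 [ 0.612 -0.233  0.106]
beaker_center 0.76 [0.778 0.138 0.047]
jar_center 0.59 [ 0.765 -0.082  0.049]
bar top 0.07536794514488661 [0.5426 0.1846 0.07  ]
cap_center 0.91 [0.547 0.192 0.04 ]
beaker_center 0.8 [0.777 0.136 0.046]
jar_center 0.85 [ 0.763 -0.087  0.048]
bar top 0.07324830190903611 [0.544  0.1879 0.0719]
cap_center 0.9 [0.545 0.189 0.037]
cap_center 0.64 [ 0.4   -0.426  0.033]
cap_center 0.57 [ 0.32  -0.24   0.037]
tin_center 0.76 [ 0.613 -0.234  0.1  ]
beaker_center 0.89 [0.776 0.138 0.042]
jar_center 0.84 [ 0.763 -0.085  0.048]
bar top 0.07236676552371962 [0.5486 0.1853 0.0691]
```

View pics/end.png

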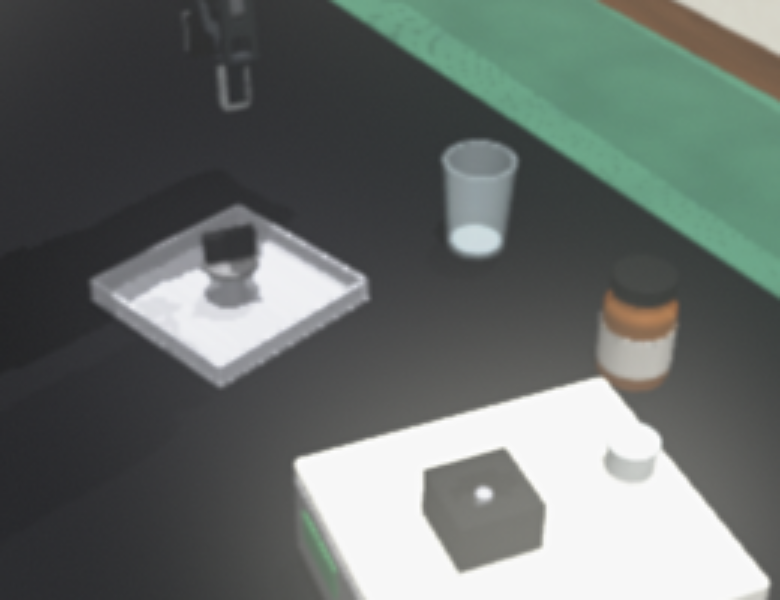

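The cap stands upright in the tray (crop pixel 230,265), the fingers are well above it, and the bystanders haven't moved.

```bash
python3 -c "
from workcell import arm
print(arm.close_job())"
```

```text
the job is handed in; nothing more can be done
None
```

The filler cap is off the dryer and standing upright, grip upward and released, near the middle of the tray. I handed the job in at about 16.6 s; no verdict was reported.

- **Pressing and turning:** I pushed the cap down about 8.5 mm, until the force rose steeply at the floor. I held it there while turning about 70° anticlockwise. The highest wrist force I read was about 15 N, against the 33 N limit. That reading comes only at the end of each move, so brief peaks between readings were not seen.
- **Lifting and placing:** The cap came straight up with no resistance, and I set it down on the tray floor at about 8 N. I eased that to 1.5 N before opening the fingers.
- **Final check:** The cap's centre is at about (0.544, 0.188), with the tray's middle at (0.544, 0.188). It sits 37–40 mm above the bench, and the top of the grip is at 72–75 mm, as expected for an upright cap. The gripper was 0.15 m above where it let go.
- **Bystanders:** The beaker, jar and tin are within about 5 mm of where they were first seen, which is about the accuracy of the measurement. I did not touch the green look-alikes.

One check fell short: once, as the cap hung over the tray, the scene camera found the foot only of the green look-alikes. The side camera did find the real one. No final checks disagreed.

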